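# Hang the screwdriver on the spring-balanced arm

## Robot

A 6-joint arm with a two-finger parallel gripper is mounted at the origin on a cart in front of the work surface, level with it; the furniture and walls round the work are solid. World frame = base frame: x ahead of the robot, y to its left, z up, the work surface at z = 0. Lengths are in m, angles in rad, forces in N, time in s.
With the tool pointing down it reaches from about 0.225 to 0.875 m from the base axis. Payload 3.4 kg.
Tool frame: the origin (TCP) lies between the finger pads, 19 mm behind the fingertips; this is the grasp point; z points along the fingers, x is the direction in which the jaws open and shut, and the axes are right-handed (so a half turn about z gives the same grasp; the last joint's range is limited). The gripper opens to 85 mm and grips with 20 to 120 N. Pads are 22 mm wide; open, the fingers measure 114 mm over their backs; the gripper's body (76 mm by 85 mm) begins 54 mm behind the grasp point. The pads swing forward as they close: fully open they stand 13 mm farther back than shut.
Start: joints at [-1.388, 0.276, 1.505, -0, 1.361, -0.121], TCP at [0.172, -0.549, 0.25] pointing down, gripper open.
Joint ranges: [-2.89, 2.89], [-0.75, 2.08], [0.22, 2.7], [-1.18, 4.32], [0.11, 2.71], [-2.7, 2.7]. Speed limits (rad/s): [2.57, 2.57, 3.14, 3.14, 3.14, 3.14].

## Interface

Orientations are given as a unit quaternion [w, x, y, z].
In Python, from rig import manip gives the robot as it stands.
- The arm moves only by the tool apply_moves, never from a script. Its argument "commands" is one flat list of numbers, 6 for each row, row after row: the shift along the tool's x, y, z normalised to -1 to 1, where 1 is 0.03 m, then the turn, a rotation vector about the tool's x, y, z normalised to -1 to 1, where 1 is 0.15 rad. A call has 1 to 20 rows; each row shifts and turns the commanded pose from where the row before left it, along the tool's axes as they then stand; what a row does not reach is not made up. A row lasts 1/10 s, in which the tool goes at most 50 mm and 8.59 degrees, less where a joint would pass 70% of its speed; a pose out of reach is approached as far as the arm can. A call with a number of a shift or a turn outside -1 to 1 is refused whole. A call with a gripper value outside its range is refused whole. "jaw" is the opening, from -1 (shut) to 1 (fully open), set as the call begins (left out, the last holds). The fingers move at their own pace and stop on an object; "newtons" is the grip in N (left out, the last holds). Time passes only in rows, so rows that do not move let the fingers close. It gives the time, the measured TCP pose, the force and the opening at its end, in the units of the state.
- manip.get_state(): the state, without advancing time (a new reading comes with each control period).
- manip.get_image(name): name is "scene" or "top"; returns a dict with "frame" (480x640x3 uint8, red, green, blue), "fx", "fy", "cx", "cy" (pixels), "extrinsics" (4x4, takes a point from camera to world coordinates). Camera axes: x right, y up, looking along -z (the intrinsics and any distortion apply to the point x, -y, -z); pixel columns grow to the right and rows downward; lengths in m; the calibration is good to about 2 mm. A picture is of the moment at which its call begins. There is no depth.
- manip.sign_off(): hands the job in, once; it reports no verdict.
The state is a dict: "clock": time; "qpos": joint angles; "qd": joint speeds; "effort": joint torques, N m; "position": TCP position; "ee_rot": TCP orientation; "contact_force": force on the tool from outside, world axes, zero at the start; "moment": the same for the moment, N m; "width": finger opening in m.
Only numpy, scipy, OpenCV 4.12 (cv2) and the standard library are available. Lean on these libraries where they do the work, as an engineer would, in place of code of your own. Each camera call takes 0.05 s, during which the arm holds its last target. There are 200 camera calls.

## Task

Take the cordless screwdriver out of its bench stand and hang it by its collar in the open fork of the spring-balanced arm, with the collar fully down inside the fork's raised lip. The arm sinks under the weight, so ease it down and let go only when the arm carries all of it and has settled: the arm must not drop, spring back or be forced. Leave the screwdriver hanging upright and at rest there, and do not disturb the other things on the bench.

Things in the scene. Friction and masses are not known exactly. Their poses are not given: they have to be found in the camera images.
- driver: cordless screwdriver standing bit down in its stand; z up along it. Origin: centre of its steel collar's underside (42 mm across, 7 thick, lower edge chamfered 3). Above: black handle 30 mm across, z 7 to 73 mm, cap to 81. Below: neck 22 across to -26, body 34 across to -70, chuck 18 across to -100, bit to -115. Mass 0.25 to 0.75 kg, different each time
- driver_grip (a point): point on the screwdriver's axis at mid handle, 45 mm above the collar's underside: a good place for the TCP, fingers down, any yaw
- tool_stand: fixed bench stand: dark round foot 90 mm across, upright black tube 40 mm across and 65 mm high with a 25 mm bore that holds the chuck; the screwdriver's body rests on the tube's rim. Lift 50 mm to clear it. Origin: centre of its underside
- balancer: fixed foot (96 mm across), column and black spring drum of the spring-balanced arm, about 210 mm high. Origin: centre of its underside. Two parallel aluminium links, 220 mm between pivots, reach out along its -x and keep the fork at their end level
- swing_arm (a joint): link angle q: 0 = on the upper stop, where the empty arm rests (links 0.2 rad above level), grows as the arm sinks, 0.4 = lower stop. The fork sinks 0.22*(sin 0.2 - sin(0.2-q)) m and shifts outward (-x of fork_seat) 0.22*(cos(0.2-q) - cos 0.2) m. Spring: leaves the stop at 0.2 to 1.2 N (varies), then sinks about 11 mm per N; lightly damped, bounces if loaded or freed abruptly
- fork_seat (a point): centre of the seat on top of the steel fork plate, where the collar's underside comes to lie. x points back along the arm to the column, the fork opens to -x, z up. Plate 6 mm thick, 60 wide; slot 26 wide, ends 13 behind this point. A lip 5 mm high, 44.6 mm inside diameter, rings the seat, open at the slot: pass the neck in with the collar 10 mm above the plate, then lower
- fork_mouth (a point): point 60 mm outward (-x) from fork_seat at the same height, in front of the fork's open end; the prongs end 45 mm from the seat
- film_core: bystander: grey plastic winding core, 50 mm across, 34 mm high, origin at its underside; leave it alone
- canister: bystander: dark film canister, 35 mm across, 48 mm high, origin at its underside; leave it alone
- tape: bystander: roll of grey electrical tape, 60 mm across, 19 mm high, origin at its underside; leave it alone
- carton: bystander: small battery carton, 30x52x26 mm, origin at its underside; leave it alone

How it is judged:
By the outcome, as a careful person would: the job done as asked, in the order asked, and still so for the second after the job is handed in, with the robot touching nothing.
It also fails if it takes over 61 s, if anything falls off the work surface, if the arm or the gripper's body presses on something with over 40 N, if the wrist force passes 120 N, or if a joint passes its speed limit or range.

## Working session

There is one attempt and no reset: what is moved stays moved. The work goes in short steps, Python scripts to look and compute and a tool call to move; the robot and the scene stay as the last step left them, time stands still between calls to the robot, and variables do not carry over. Pictures are saved under pics/ and viewed, about 8 in all and at most 12, crops included, and the job is handed in when it is done.

Besides the shell and the picture viewer there is one more tool, called after "Request:" in YAML: its name, and indented under it one key for each argument. apply_moves: Moves the arm, as the interface text tells. Scaled input: -1 to 1 covers 0.03 m each way for a shift and 0.15 rad each way for a turn. Its arguments: {"type":"object","properties":{"commands":{"type":"array"},"jaw":{"type":"number"},"newtons":{"type":"number"}},"required":["commands"]}

```bash
mkdir -p pics; ls; python3 - <<'E'
from rig import manip
import cv2, json
s=manip.get_state(); print(s)
for n in("scene","top"):
    d=manip.get_image(n); cv2.imwrite(f"pics/{n}0.png",d["frame"][:,:,::-1])
    print(n,d["fx"],d["fy"],d["cx"],d["cy"],d["extrinsics"], [k for k in d])
E
```

```text
pics
{'clock': 0.0, 'qpos': array([-1.38798916e+00,  2.76612112e-01,  1.50615344e+00,  1.11371112e-05,
        1.36071874e+00, -1.21017106e-01]), 'qd': array([-8.97945184e-04,  1.04466107e-03,  5.19083696e-04,  7.66691592e-04,
       -5.02740725e-04,  6.86861677e-05]), 'effort': array([ 4.65169542e-04, -4.16765249e+01, -2.45801729e+01,  7.33752336e-05,
        1.08628583e-02,  1.00577125e-06]), 'position': array([ 0.17191956, -0.54816418,  0.24912184]), 'ee_rot': array([-6.51783109e-04,  8.05967777e-01, -5.91958653e-01, -6.85404604e-04]), 'contact_force': array([ 0.56390244,  1.35203683, -0.50562641]), 'moment': array([ 0.00894355, -0.01835559,  0.04467583]), 'width': 0.08541576233096773}
scene 531.7901251674499 531.7901251674499 323.4584421250805 244.9631345880573 [[-0.75751674  0.45377835 -0.46931183  0.02672021]
 [-0.65279027 -0.52018651  0.55070033  0.60023556]
 [ 0.0057662   0.72352692  0.69027209  0.90311881]
 [ 0.          0.          0.          1.        ]] ['frame', 'fx', 'fy', 'cx', 'cy', 'extrinsics']
top 604.6722441219902 604.6722441219902 321.32358108726527 240.6634135084977 [[-0.00609808  0.99650713 -0.08328472  0.44841145]
 [-0.99989257 -0.00496622  0.0137906   0.03346412]
 [ 0.01332882  0.08335987  0.99643037  1.30791265]
 [ 0.          0.          0.          1.        ]] ['frame', 'fx', 'fy', 'cx', 'cy', 'extrinsics']
```

View pics/scene0.png

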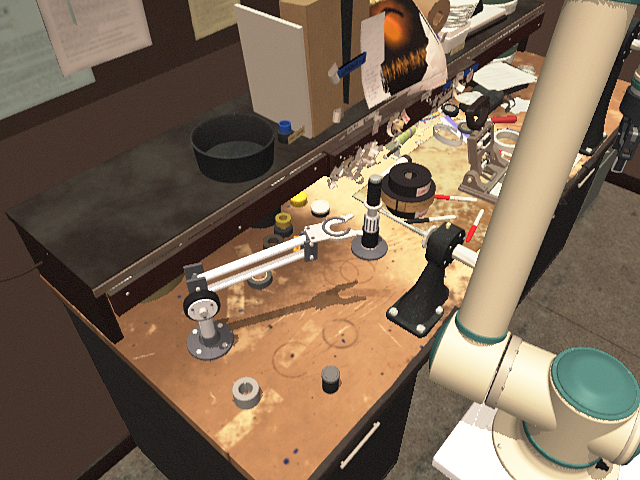

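View pics/top0.png

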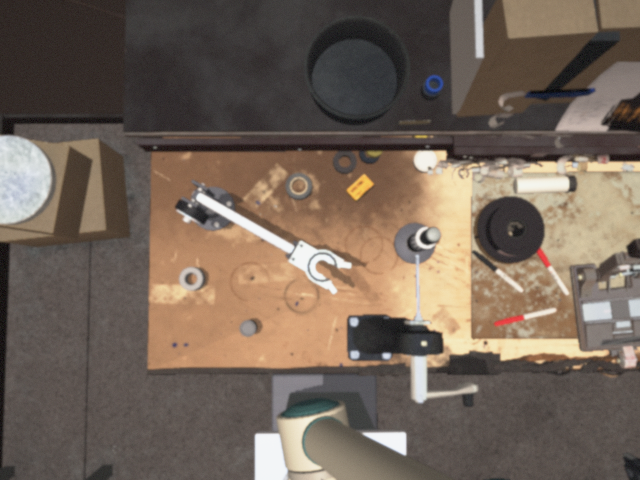

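The scene view shows the driver at about (373,215), the fork ring at (335,228) and the balancer foot at (210,340). The top view shows the driver cap near (432,235), the fork ring at (322,266), and a bench vise-like fixture at (395,335). I'll enlarge both views for measurement.

```bash
cat > h.py <<'E'
import numpy as np, cv2
from rig import manip
K={"scene":(531.7901,323.4584,244.9631),"top":(604.6722,321.3236,240.6634)}
E={"scene":np.array([[-0.75751674,0.45377835,-0.46931183,0.02672021],[-0.65279027,-0.52018651,0.55070033,0.60023556],[0.0057662,0.72352692,0.69027209,0.90311881]]),
"top":np.array([[-0.00609808,0.99650713,-0.08328472,0.44841145],[-0.99989257,-0.00496622,0.0137906,0.03346412],[0.01332882,0.08335987,0.99643037,1.30791265]])}
def proj(n,P):
    f,cx,cy=K[n]; R,t=E[n][:,:3],E[n][:,3]
    p=(np.atleast_2d(P)-t)@R
    return np.c_[cx-f*p[:,0]/p[:,2], cy+f*p[:,1]/p[:,2]]
def ray(n,uv):
    f,cx,cy=K[n]; d=E[n][:,:3]@np.array([(uv[0]-cx)/f,-(uv[1]-cy)/f,-1]); return E[n][:,3],d
def atz(n,uv,z):
    o,d=ray(n,uv); return o+d*(z-o[2])/d[2]
def tri(a,b):
    (o,d),(p,e)=ray("scene",a),ray("top",b)
    s=np.linalg.lstsq(np.c_[d,-e],p-o,rcond=None)[0]
    A,B=o+s[0]*d,p+s[1]*e
    return (A+B)/2,np.linalg.norm(A-B)
def shot(tag):
    r={}
    for n in("scene","top"):
        r[n]=manip.get_image(n)["frame"][:,:,::-1].copy(); cv2.imwrite(f"pics/{tag}_{n}.png",r[n])
    return r
def crop(im,x,y,w,h,k):
    return cv2.resize(im[y:y+h,x:x+w],None,fx=k,fy=k,interpolation=cv2.INTER_CUBIC)
E
python3 - <<'E'
from h import *
a=cv2.imread("pics/scene0.png");b=cv2.imread("pics/top0.png")
cv2.imwrite("pics/c1.png",np.vstack([crop(a,290,170,130,100,6)[:, :780],]))
cv2.imwrite("pics/c2.png",crop(b,280,210,170,100,4.7))
E
```

```text
(no output)
```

View pics/c1.png

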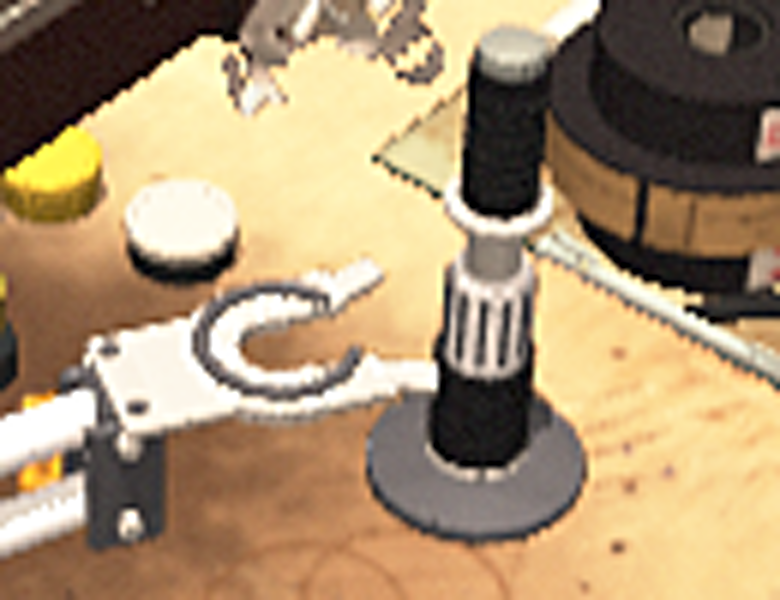

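View pics/c2.png

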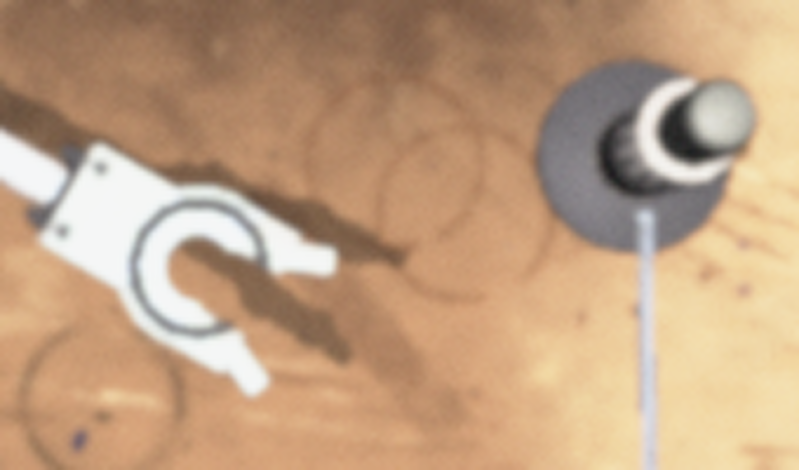

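```bash
python3 - <<'E'
from h import *
np.set_printoptions(precision=4,suppress=True)
S=lambda x,y:(290+x/6-.4,170+y/6-.4); T=lambda x,y:(280+x/4.7-.4,210+y/4.7-.4)
print("foot",atz("top",T(635,155),0.008),atz("scene",S(477,463),.008))
print("cap",tri(S(513,45),T(720,115)))
print("lip",tri(S(277,340),T(200,267)))
print("tips",tri(S(370,270),T(327,262)),tri(S(432,375),T(258,384)))
print("rear",tri(S(92,345),T(98,143)),tri(S(130,432),T(42,240)))
print("mat corner top->scene",proj("scene",atz("top",(471,165),0)), "edge", proj("scene",atz("top",(471,300),0)))
for z in(0,.05,.1,.15,.2,.25,.3): print("rod",z,proj("scene",atz("top",(417,256),z)),proj("scene",atz("top",(418.5,335),z)),atz("top",(417,256),z))
a=cv2.imread("pics/scene0.png");
cv2.imwrite("pics/c3.png",crop(a,350,170,150,112,5.3))
E
```

```text
foot [ 0.5519 -0.1864  0.008 ] [ 0.5475 -0.182   0.008 ]
cap (array([ 0.5507, -0.1851,  0.2135]), np.float64(0.000634313320331273))
lip (array([0.4924, 0.0178, 0.2407]), np.float64(0.0010534685860702554))
tips (array([ 0.4939, -0.0303,  0.2377]), np.float64(0.0004247101993748002)) (array([ 0.4483, -0.0039,  0.2375]), np.float64(0.0004299052056807135))
rear (array([0.5386, 0.0552, 0.2368]), np.float64(0.0018064102022688191)) (array([0.5025, 0.0768, 0.2369]), np.float64(0.0005077385979714934))
mat corner top->scene [[347.1285 194.2167]] edge [[438.4647 244.7719]]
rod 0 [[379.3556 251.5103]] [[439.4287 285.7465]] [ 0.5233 -0.1921  0.    ]
rod 0.05 [[379.8205 238.8159]] [[439.4735 271.9671]] [ 0.5204 -0.1835  0.05  ]
rod 0.1 [[380.3167 225.2707]] [[439.5212 257.2781]] [ 0.5176 -0.1749  0.1   ]
rod 0.15 [[380.8472 210.7861]] [[439.5722 241.5863]] [ 0.5147 -0.1663  0.15  ]
rod 0.2 [[381.4159 195.2607]] [[439.6268 224.7856]] [ 0.5118 -0.1576  0.2   ]
rod 0.25 [[382.0269 178.5784]] [[439.6854 206.7539]] [ 0.509 -0.149  0.25 ]
rod 0.3 [[382.6853 160.6048]] [[439.7485 187.3509]] [ 0.5061 -0.1404  0.3   ]
```

View pics/c3.png

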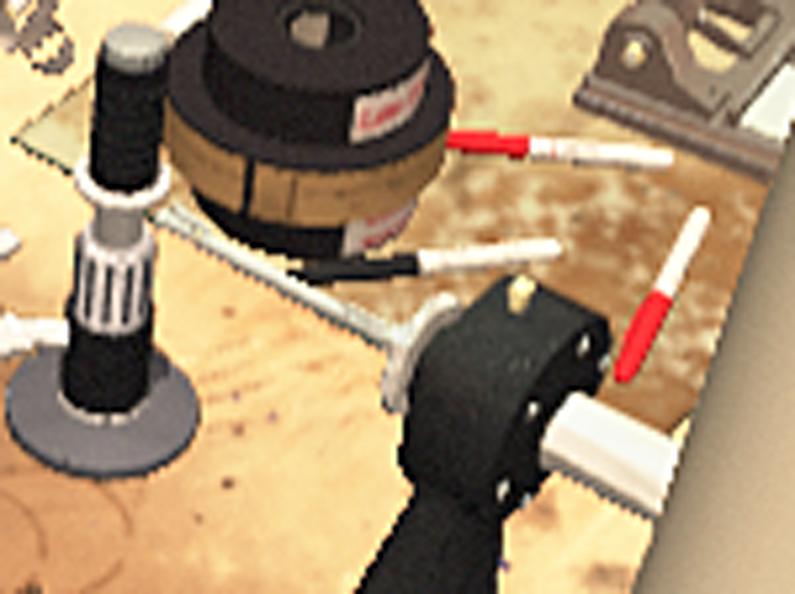

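The driver sits at about (0.551, -0.186). The seat is near (0.492, 0.018, 0.237), and the fork opens along (-0.507, -0.862). A thin rod from the vise ends at about (0.514, -0.166, 0.153), so I set the jaw axis perpendicular to the rod side.

Request:
apply_moves:
  commands: [0,0,-0.6,0,0,0.93,0,0,-0.6,0,0,0.93,0,0,-0.6,0,0,0.93,0,0,-0.6,0,0,0.93,0,0,-0.6,0,0,0.93,0,0,-0.6,0,0,0.93,0,0,0,0,0,0]
  jaw: 1
  newtons: 60

```text
clock: 0.8
position: [0.1722, -0.5496, 0.3602]
ee_rot: [-0.001, -0.496, 0.868, -0.002]
contact_force: [0.1, 0.4, 0.3]
width: 0.0854
```

```bash
cat >> h.py <<'E'
from scipy.spatial.transform import Rotation as Ro
np.set_printoptions(precision=4,suppress=True)
def rot(s=None):
    q=(s or manip.get_state())["ee_rot"]; return Ro.from_quat([q[1],q[2],q[3],q[0]])
def go(target):
    s=manip.get_state(); R=rot(s); d=np.array(target)-s["position"]
    print("t",round(s["clock"],2),"pos",s["position"],"jaw yaw",np.degrees(np.arctan2(*R.as_matrix()[[1,0],0])),"tilt",R.as_matrix()[:,2],"F",s["contact_force"],"w",s["width"],"q6",s["qpos"][5])
    print("world d",d,"tool units",R.inv().apply(d)/.03)
E
python3 -c "
from h import *
go([.551,-.1857,.357])"
```

```text
t 0.8 pos [ 0.1722 -0.5496  0.3602] jaw yaw -120.53257388469801 tilt [ 0.0008 -0.0045 -1.    ] F [0.093  0.3658 0.2821] w 0.08543950220290097 q6 0.7157090475540527
world d [ 0.3788  0.3639 -0.0032] tool units [-16.864   -4.7135   0.0616]
```

Request:
apply_moves:
  commands: [-0.84,-0.236,0,0,0,0,-0.84,-0.236,0,0,0,0,-0.84,-0.236,0,0,0,0,-0.84,-0.236,0,0,0,0,-0.84,-0.236,0,0,0,0,-0.84,-0.236,0,0,0,0,-0.84,-0.236,0,0,0,0,-0.84,-0.236,0,0,0,0,-0.84,-0.236,0,0,0,0,-0.84,-0.236,0,0,0,0,-0.84,-0.236,0,0,0,0,-0.84,-0.236,0,0,0,0,-0.84,-0.236,0,0,0,0,-0.84,-0.236,0,0,0,0,-0.84,-0.236,0,0,0,0,-0.84,-0.236,0,0,0,0,-0.84,-0.236,0,0,0,0,-0.84,-0.236,0,0,0,0,-0.84,-0.236,0,0,0,0,-0.84,-0.236,0,0,0,0]

```text
clock: 2.8
position: [0.5504, -0.1856, 0.3564]
ee_rot: [-0.001, -0.497, 0.868, 0.001]
contact_force: [0.2, -0.6, 0.7]
width: 0.0857
```

Request:
apply_moves:
  commands: [0,0,0,0,0,0,0,0,0,0,0,0,0,0,0,0,0,0]

```text
clock: 3.1
position: [0.5493, -0.1871, 0.3573]
ee_rot: [-0.001, -0.496, 0.868, 0.0]
contact_force: [-0.8, 0.1, 1.1]
width: 0.0854
```

```bash
python3 -c "
from h import *
go([.551,-.1857,.182])"
```

```text
t 3.1 pos [ 0.5493 -0.1871  0.3573] jaw yaw -120.51777954109093 tilt [-0.0016 -0.0001 -1.    ] F [-0.8204  0.143   1.1244] w 0.08543035686398645 q6 1.6557082366833467
world d [ 0.0017  0.0014 -0.1753] tool units [-0.0741 -0.032   5.8432]
```

Request:
apply_moves:
  commands: [-0.04,-0.02,0.8,0,0,0,-0.03,-0.01,0.8,0,0,0,0,0,0.8,0,0,0,0,0,0.8,0,0,0,0,0,0.8,0,0,0,0,0,0.8,0,0,0,0,0,0.5,0,0,0,0,0,0.35,0,0,0,0,0,0.2,0,0,0,0,0,0,0,0,0,0,0,0,0,0,0]

```text
clock: 4.2
position: [0.5523, -0.1857, 0.1832]
ee_rot: [0.0, -0.496, 0.868, -0.001]
contact_force: [0.0, -0.2, -0.3]
width: 0.0857
```

```bash
python3 - <<'E'
from h import *
go([.551,-.1857,.18])
r=shot("g1"); cv2.imwrite("pics/g1.png",np.hstack([crop(r["scene"],320,140,100,120,4),crop(r["top"],385,180,95,120,4)]))
E
```

```text
t 4.2 pos [ 0.5523 -0.1857  0.1832] jaw yaw -120.55921144649591 tilt [ 0.0013 -0.0007 -1.    ] F [ 0.0429 -0.1719 -0.2841] w 0.08566222493458028 q6 1.660532362076046
world d [-0.0013  0.     -0.0032] tool units [0.022  0.038  0.1079]
```

View pics/g1.png

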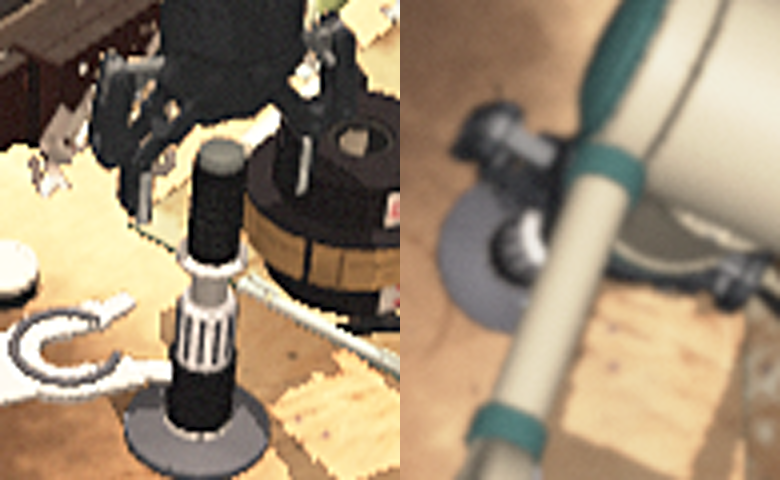

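Fingers straddle the handle and clear the rod and spool. Closing.

Request:
apply_moves:
  commands: [0,0,0,0,0,0,0,0,0,0,0,0,0,0,0,0,0,0,0,0,0,0,0,0,0,0,0,0,0,0,0,0,0,0,0,0,0,0,0,0,0,0,0,0,0,0,0,0,0,0,0,0,0,0,0,0,0,0,0,0]
  jaw: -1
  newtons: 60

```text
clock: 5.3
position: [0.552, -0.1855, 0.1828]
ee_rot: [-0.0, -0.496, 0.868, -0.0]
contact_force: [-1.3, -0.4, 4.1]
width: 0.0289
```

Request:
apply_moves:
  commands: [0,0,-0.1,0,0,0,0,0,-0.2,0,0,0,0,0,-0.2,0,0,0,0,0,0,0,0,0,0,0,0,0,0,0,0,0,0,0,0,0]

```text
clock: 5.9
position: [0.5518, -0.1851, 0.1971]
ee_rot: [-0.0, -0.496, 0.868, 0.0]
contact_force: [0.3, -0.1, -7.6]
width: 0.0289
```

```bash
python3 - <<'E'
from h import *
go([.551,-.1857,.31])
E
```

```text
t 5.9 pos [ 0.5518 -0.1851  0.1971] jaw yaw -120.55035093071191 tilt [-0.0007  0.0004 -1.    ] F [ 0.2716 -0.082  -7.6409] w 0.028902328573701053 q6 1.6607337051744948
world d [-0.0008 -0.0006  0.1129] tool units [ 0.0296  0.0147 -3.7626]
```

Request:
apply_moves:
  commands: [0,0,-0.4,0,0,0,0,0,-0.6,0,0,0,0,0,-0.6,0,0,0,0,0,-0.6,0,0,0,0,0,-0.6,0,0,0,0,0,-0.5,0,0,0,0,0,-0.3,0,0,0,-0.24,0.14,0,0,0,0,-0.5,0.3,0,0,0,0,-0.5,0.3,0,0,0,0,-0.5,0.3,0,0,0,0,-0.4,0.24,0,0,0,0,-0.3,0.16,0,0,0,0,0,0,0,0,0,0,0,0,0,0,0,0]

```text
clock: 7.4
position: [0.5521, -0.1004, 0.3055]
ee_rot: [-0.0, -0.496, 0.868, -0.001]
contact_force: [-0.3, 1.3, -6.6]
width: 0.0287
```

```bash
python3 - <<'E'
from h import *
go([.4417,-.068,.305])
E
```

```text
t 7.4 pos [ 0.5521 -0.1004  0.3055] jaw yaw -120.50460665508882 tilt [ 0.0002 -0.0014 -1.    ] F [-0.3096  1.2695 -6.5651] w 0.02873166862494106 q6 1.80026481047925
world d [-0.1104  0.0324 -0.0005] tool units [0.9385 3.7192 0.0158]
```

Request:
apply_moves:
  commands: [0.05,0.2,0,0,0,0,0.14,0.55,0,0,0,0,0.15,0.6,0,0,0,0,0.15,0.6,0,0,0,0,0.15,0.6,0,0,0,0,0.15,0.57,0,0,0,0,0.1,0.4,0,0,0,0,0.05,0.2,0,0,0,0,0,0,0,0,0,0,0,0,0,0,0,0,0,0,0,0,0,0]

```text
clock: 8.5
position: [0.4424, -0.0682, 0.3055]
ee_rot: [0.0, -0.496, 0.868, -0.0]
contact_force: [0.6, 0.6, -6.5]
width: 0.0286
```

```bash
python3 - <<'E'
from h import *
go([.4417,-.068,.305])
r=shot("m1"); 
cv2.imwrite("pics/m1.png",np.hstack([crop(r["scene"],300,130,100,140,4.2),crop(r["top"],265,215,90,140,4.2)]))
E
```

```text
t 8.5 pos [ 0.4424 -0.0682  0.3055] jaw yaw -120.55774595329515 tilt [ 0.0008 -0.0004 -1.    ] F [ 0.5776  0.6104 -6.4533] w 0.02856189959475272 q6 1.7955937477830872
world d [-0.0007  0.0002 -0.0005] tool units [0.0059 0.0245 0.0171]
```

View pics/m1.png

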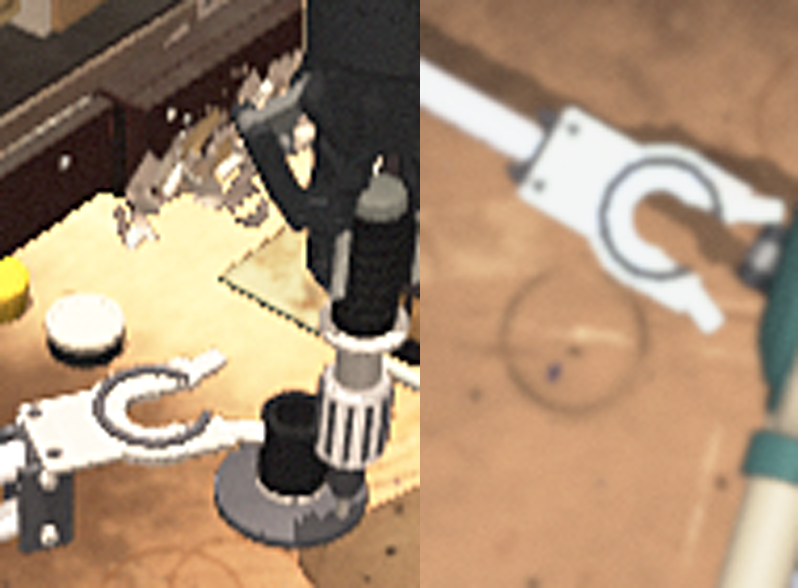

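```bash
cat > fork.py <<'E'
from h import *
from scipy.optimize import least_squares
def ring(n,img,c,z,ax,rng=(.0195,.0285)):
    g=img.min(axis=2).astype(np.float32)
    th=np.radians(np.arange(-125,126,5)); r=np.arange(rng[0],rng[1],.0003)
    T,Rr=np.meshgrid(th,r,indexing="ij"); b=np.arctan2(ax[1],ax[0])
    P=np.stack([c[0]+Rr*np.cos(T+b),c[1]+Rr*np.sin(T+b),np.full_like(T,z)],-1)
    uv=proj(n,P.reshape(-1,3)).astype(np.float32).reshape(T.shape+(2,))
    v=cv2.remap(g,uv[...,0],uv[...,1],cv2.INTER_LINEAR)
    w=np.clip(np.percentile(v,75,axis=1,keepdims=True)-v-25,0,None)
    ok=w.sum(1)>40
    rc=(w*r).sum(1)/np.maximum(w.sum(1),1e-6)
    p=np.c_[c[0]+rc*np.cos(th+b),c[1]+rc*np.sin(th+b)][ok]
    s=least_squares(lambda q:np.hypot(p[:,0]-q[0],p[:,1]-q[1])-q[2],[*c,.024],loss="soft_l1",f_scale=.0007)
    return s.x,ok.sum(),np.sqrt(np.mean(s.fun**2))
def fork(ims,c=(.4924,.0178),zs=np.arange(.232,.249,.002),ax=(.507,.862),v=True):
    out=[]
    for z in zs:
        q={}
        for n in ims:
            k=np.array(c)
            for _ in range(3): s,m,e=ring(n,ims[n],k,z,ax); k=s[:2]
            q[n]=s,m,e
        d=q["scene"][0][:2]-q["top"][0][:2]; out.append((np.hypot(*d),z))
        if v: print(round(z,4),"scene",q["scene"],"top",q["top"],"|d| mm",1e3*np.hypot(*d))
E
python3 - <<'E'
from fork import *
r={n:cv2.imread(f"pics/m1_{n}.png") for n in("scene","top")}
fork(r)
# collar prediction in scene
a=np.linspace(0,2*np.pi,60)
for off in(.045,.048):
  t=np.array([.4420,-.0682,.3055])
  for nm,rad,z in(("colbot",.018,0),("coltop",.021,.007),("cap",.012,.081),("neck",.011,-.013),("bodytop",.017,-.026),("bodybot",.017,-.07)):
    u=proj("scene",np.c_[t[0]+rad*np.cos(a),t[1]+rad*np.sin(a),np.full(60,t[2]-off+z)])
    u=(u-[300,130])*4.2; print(off,nm,"x",u[:,0].min(),u[:,0].max(),"y",u[:,1].min(),u[:,1].max())
E
```

```text
0.232 scene (array([0.4863, 0.0239, 0.0243]), np.int64(42), np.float64(0.0019118911724929659)) top (array([0.4922, 0.0178, 0.0246]), np.int64(51), np.float64(0.000138691326631495)) |d| mm 8.436889982454005
0.234 scene (array([0.4968, 0.012 , 0.0249]), np.int64(51), np.float64(0.00039349331421917484)) top (array([0.4921, 0.0178, 0.0245]), np.int64(51), np.float64(0.00013923874641411847)) |d| mm 7.514368904302076
0.236 scene (array([0.4954, 0.0137, 0.0249]), np.int64(51), np.float64(0.00040458762033033206)) top (array([0.492 , 0.0179, 0.0245]), np.int64(51), np.float64(0.00013836255940007856)) |d| mm 5.455561545628086
0.238 scene (array([0.494 , 0.0154, 0.0248]), np.int64(51), np.float64(0.00042025197784587915)) top (array([0.4919, 0.0179, 0.0244]), np.int64(51), np.float64(0.00013742857485297017)) |d| mm 3.250557454673829
0.24 scene (array([0.4926, 0.0172, 0.0247]), np.int64(51), np.float64(0.00042972797336282884)) top (array([0.4918, 0.0179, 0.0244]), np.int64(51), np.float64(0.00013728990157698068)) |d| mm 1.0776340346160944
0.242 scene (array([0.4912, 0.019 , 0.0246]), np.int64(51)
[... 1145 characters left out ...]
.43718052298317 392.767983868988 y 344.70316085310435 393.09957118216175
0.045 bodybot x 311.5738141873489 383.7466029015892 y 415.2614997992668 463.9121894953622
0.048 colbot x 319.97188756346594 399.92627319852573 y 304.7656931710909 355.81890262347576
0.048 coltop x 314.4437725133474 408.18227357308166 y 288.6605856736167 348.1496147608474
0.048 cap x 348.14151494485935 404.59476843031 y 167.0785815758059 200.44236116114342
0.048 neck x 333.244646448545 381.6646237405494 y 336.4516977265699 367.7165430548735
0.048 bodytop x 317.95633351383077 392.13590857189547 y 349.6450095008583 398.0624178784715
0.048 bodybot x 311.1202097052922 383.1504147921491 y 419.92633157737316 468.59038440145446
```

```bash
cat > ov.py <<'E'
from h import *
a=np.linspace(0,2*np.pi,73)
def over(n,img,x,y,w,h,k,origin,fork=None,parts=((.018,0),(.021,.007),(.012,.081),(.017,-.026),(.017,-.07))):
    o=crop(img,x,y,w,h,k)
    def dr(P,col):
        u=((proj(n,P)+.5-[x,y])*k-.5); cv2.polylines(o,[np.round(u*8).astype(int)],False,col,1,cv2.LINE_AA,3)
    for r,z in parts: dr(np.c_[origin[0]+r*np.cos(a),origin[1]+r*np.sin(a),np.full(73,origin[2]+z)],(0,0,255))
    if fork is not None:
        s,ax=np.array(fork[:3]),np.array([np.cos(fork[3]),np.sin(fork[3])]); ay=np.array([-ax[1],ax[0]])
        W=lambda u,v,z:np.r_[s[:2]+u*ax+v*ay,s[2]+z]
        b=np.radians(np.linspace(-140,140,60))
        for r in(.0223,.026): dr(np.array([W(r*np.cos(t),r*np.sin(t),.005) for t in b]),(0,160,0))
        dr(np.array([W(-.045,.013,0),W(0,.013,0)]),(255,0,0)); dr(np.array([W(-.045,-.013,0),W(0,-.013,0)]),(255,0,0))
    return o
E
python3 - <<'E'
from ov import *
i0=cv2.imread("pics/scene0.png"); i1=cv2.imread("pics/m1_scene.png")
F=(.4918,.018,.2365,np.radians(59.4))
A=over("scene",i0,352,168,44,84,7,(.5513,-.1857,.135))
B=over("scene",i1,318,162,84,84,7*.83,(.442,-.0682,.3055-.048),F)
B=cv2.resize(B,(int(B.shape[1]*588/B.shape[0]),588))
cv2.imwrite("pics/o1.png",np.hstack([A,B])[:, :800]); print(A.shape,B.shape)
E
```

```text
(588, 308, 3) (588, 588, 3)
```

View pics/o1.png

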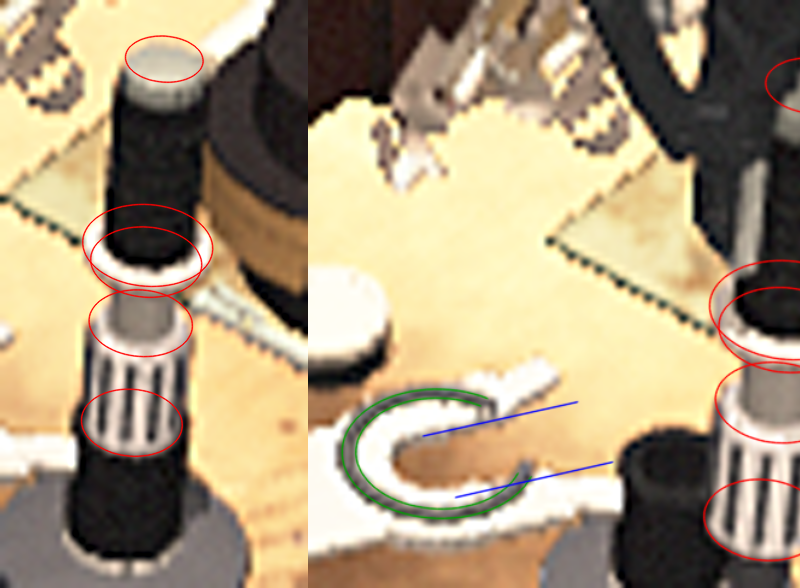

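The overlay shows the model lining up with the driver to about 1–2 mm and with the fork lip to about 1 mm. I'll move to the mouth now.

Request:
apply_moves:
  commands: [-0.1,0,0.1,0,0,0,-0.3,0,0.1,0,0,0,-0.4,0,0.1,0,0,0,-0.4,0,0,0,0,0,-0.3,0,0,0,0,0,-0.1,0,0,0,0,0,0,0,0,0,0,0,0,0,0,0,0,0,0,0,0,0,0,0]

```text
clock: 9.5
position: [0.4657, -0.0268, 0.2965]
ee_rot: [-0.0, -0.496, 0.869, -0.0]
contact_force: [-0.6, 0.4, -7.0]
width: 0.0287
```

```bash
python3 - <<'E'
from ov import *
go([.4922,.018,.296])
p=manip.get_state()["position"]
r=shot("m2")
F=(.4918,.018,.2365,np.radians(59.4))
cv2.imwrite("pics/o2.png",over("scene",r["scene"],310,165,100,75,8,(p[0],p[1],p[2]-.0475),F))
E
```

```text
t 9.5 pos [ 0.4657 -0.0268  0.2965] jaw yaw -120.56994136402403 tilt [-0.0001 -0.0005 -1.    ] F [-0.5636  0.4409 -7.0011] w 0.028700405731931528 q6 1.8979877121240218
world d [ 0.0265  0.0448 -0.0005] tool units [-1.7343  0.0002  0.0173]
```

View pics/o2.png

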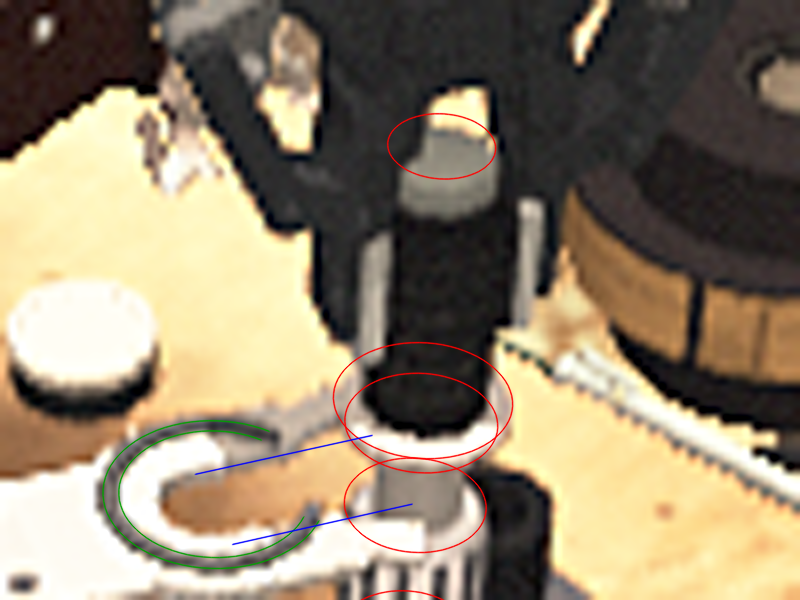

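The neck is in front of the slot and in line with it, with the collar above the lip and the body below the plate. Inserting in two stages with a force check between them.

Request:
apply_moves:
  commands: [-0.1,0,0,0,0,0,-0.15,0,0,0,0,0,-0.15,0,0,0,0,0,-0.15,0,0,0,0,0,-0.15,0,0,0,0,0,-0.15,0,0,0,0,0,-0.1,0,0,0,0,0,-0.05,0,0,0,0,0,0,0,0,0,0,0]

```text
clock: 10.5
position: [0.4813, -0.0005, 0.2964]
ee_rot: [-0.0, -0.496, 0.868, -0.0]
contact_force: [-0.3, -0.1, -7.2]
width: 0.0289
```

Request:
apply_moves:
  commands: [-0.1,0,0,0,0,0,-0.15,0,0,0,0,0,-0.15,0,0,0,0,0,-0.15,0,0,0,0,0,-0.1,0,0,0,0,0,-0.05,0,0,0,0,0,0,0,0,0,0,0,0,0,0,0,0,0]

```text
clock: 11.3
position: [0.4918, 0.0174, 0.2964]
ee_rot: [-0.0, -0.496, 0.868, -0.0]
contact_force: [0.2, -0.1, -7.4]
width: 0.0286
```

```bash
python3 - <<'E'
from ov import *
go([.4922,.018,.296])
p=manip.get_state()["position"]
r=shot("m3")
F=(.4918,.018,.2365,np.radians(59.4))
cv2.imwrite("pics/o3.png",np.hstack([over("scene",r["scene"],305,165,60,75,8,(p[0],p[1],p[2]-.0475),F), crop(r["top"],285,225,50,100,6)[:600]]))
E
```

```text
t 11.3 pos [0.4918 0.0174 0.2964] jaw yaw -120.54394200985425 tilt [-0.0002 -0.0003 -1.    ] F [ 0.1755 -0.0539 -7.3652] w 0.02864778045251149 q6 1.9979705568182335
world d [ 0.0004  0.0006 -0.0004] tool units [-0.0254 -0.0009  0.0146]
```

View pics/o3.png

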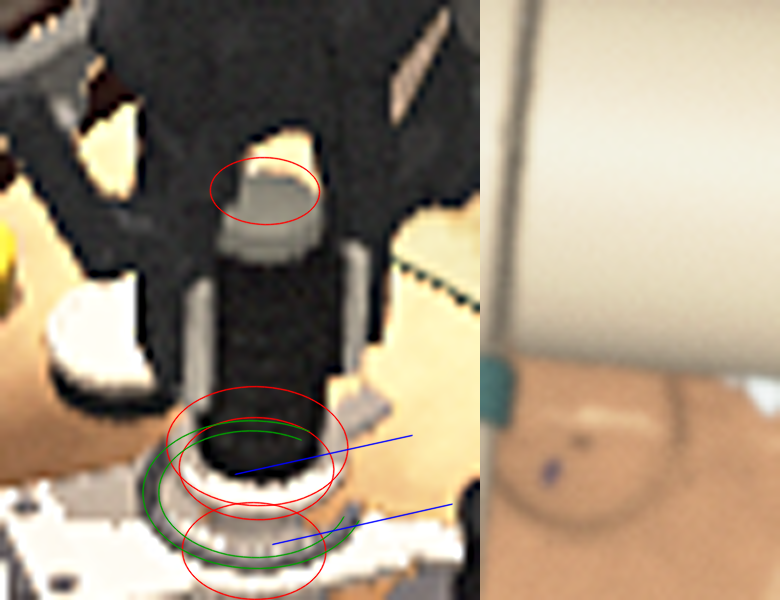

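Neck centred in the slot, collar about 12 mm above the seat, no side forces. I'll average the carried weight, then lower.

```bash
cat >> h.py <<'E'
def avg(n=10):
    L=[]
    for _ in range(n):
        manip.get_image("scene"); s=manip.get_state(); L.append(np.r_[s["clock"],s["position"],s["contact_force"],s["moment"]])
    L=np.array(L); m=L.mean(0); print("t",m[0],"pos",m[1:4],"F",m[4:7],"sd",L.std(0)[[3,4,5,6]],"M",m[7:]); return m
def arc(s): # sink -> outward shift
    q=.2-np.arcsin(np.sin(.2)-s/.22); return .22*(np.cos(.2-q)-np.cos(.2)),q
E
python3 -c "
from h import *
avg(12)
for s in np.arange(0,.088,.006): print(round(s,3),arc(s))"
```

```text
t 11.725 pos [0.4918 0.0173 0.2965] F [ 0.0582 -0.1991 -7.1194] sd [0.     0.4974 0.415  0.5097] M [-0.0097  0.0184 -0.0043]
0.0 (np.float64(0.0), np.float64(0.0))
0.006 (np.float64(0.0011298178288646765), np.float64(0.027752924432653203))
0.012 (np.float64(0.0020884766960326795), np.float64(0.055372451993690286))
0.018 (np.float64(0.0028782295431759274), np.float64(0.08288128573141479))
0.024 (np.float64(0.0035009027294856956), np.float64(0.11030134303328316))
0.03 (np.float64(0.003957917694315476), np.float64(0.13765392320506875))
0.036 (np.float64(0.004250307459925653), np.float64(0.1649598628359378))
0.042 (np.float64(0.004378728429652474), np.float64(0.19223968222326665))
0.048 (np.float64(0.004343467799704073), np.float64(0.2195137257871311))
0.054 (np.float64(0.004144446781323521), np.float64(0.24680229917823301))
0.06 (np.float64(0.003781219718081916), np.float64(0.2741258056603718))
0.066 (np.float64(0.0032529690751276364), np.float64(0.3015048843218242))
0.072 (np.float64(0.002558496168177666), np.float64(0.32896055273753155))
0.078 (np.float64(0.0016962073846736026), np.float64(0.3565143568699605))
0.084 (np.float64(0.0006640955221303346), np.float64(0.38418853127122476))
```

Request:
apply_moves:
  commands: [-0.02,0,0.05,0,0,0,0,0,0.07,0,0,0,0,0,0.07,0,0,0,0,0,0.07,0,0,0,0,0,0.05,0,0,0,0,0,0,0,0,0,0,0,0,0,0,0]

```text
clock: 12.7
position: [0.4921, 0.0179, 0.2873]
ee_rot: [-0.0, -0.496, 0.868, -0.0]
contact_force: [0.1, 1.0, -5.9]
width: 0.0289
```

```bash
python3 -c "
from h import *
avg(4)"
```

```text
t 12.825 pos [0.4921 0.0179 0.2873] F [-0.196  -0.3104 -6.2785] sd [0.     0.209  0.3762 0.4464] M [-0.0233  0.093  -0.0028]
```

Request:
apply_moves:
  commands: [0,0,0.03,0,0,0,0,0,0.03,0,0,0,0,0,0.04,0,0,0,0,0,0,0,0,0,0,0,0,0,0,0]

```text
clock: 13.4
position: [0.4922, 0.0178, 0.2842]
ee_rot: [-0.0, -0.496, 0.868, -0.0]
contact_force: [-0.4, -0.6, -5.6]
width: 0.0285
```

```bash
python3 -c "
from h import *
avg(6)"
```

```text
t 13.575000000000001 pos [0.4922 0.0179 0.2842] F [-0.1063 -0.6047 -5.9374] sd [0.     0.5228 0.3864 0.447 ] M [-0.1368  0.0304  0.012 ]
```

Contact came about 3 mm early, with a side force toward -y. This suggests the collar's chamfer is riding on the rear of the lip. I'll back up a little, shift outward about 1.5 mm, and lower again.

Request:
apply_moves:
  commands: [0,0,-0.05,0,0,0,0,0,-0.06,0,0,0,0,0,-0.06,0,0,0,0.025,-0.01,0,0,0,0,0.025,-0.01,0,0,0,0,0,0,0,0,0,0,0,0,0,0,0,0]

```text
clock: 14.4
position: [0.4918, 0.0163, 0.2892]
ee_rot: [-0.0, -0.496, 0.868, 0.0]
contact_force: [-0.4, 0.3, -7.5]
width: 0.0286
```

```bash
sed -i 's/"M",m\[7:\])/"M",m[7:],"sdM",L.std(0)[7:])/' h.py; python3 -c "
from h import *
avg(8)"
```

```text
t 14.625 pos [0.4918 0.0163 0.2892] F [-0.0556  0.0011 -7.1885] sd [0.     0.2739 0.3952 0.3932] M [0.0322 0.0217 0.0079] sdM [0.028  0.0268 0.0409]
```

Request:
apply_moves:
  commands: [0,0,0.05,0,0,0,0,0,0.05,0,0,0,0,0,0,0,0,0,0,0,0,0,0,0]

```text
clock: 15.2
position: [0.4919, 0.0165, 0.2862]
ee_rot: [0.0, -0.496, 0.868, 0.0]
contact_force: [-1.4, 1.0, -6.6]
width: 0.0289
```

```bash
python3 -c "
from h import *
avg(8)"
```

```text
t 15.424999999999999 pos [0.4919 0.0164 0.2863] F [-0.2131  1.0797 -6.2656] sd [0.     0.6147 0.5773 0.5386] M [ 0.1634  0.037  -0.0068] sdM [0.0433 0.0286 0.0256]
```

Now the lip pushes the other way, so the centre lies between the two positions. Shift back about half.

Request:
apply_moves:
  commands: [0,0,-0.05,0,0,0,0,0,-0.05,0,0,0,-0.025,0.014,0,0,0,0,0,0,0,0,0,0,0,0,0.05,0,0,0,0,0,0.05,0,0,0,0,0,0,0,0,0,0,0,0,0,0,0]

```text
clock: 16.4
position: [0.4919, 0.0171, 0.2862]
ee_rot: [-0.0, -0.496, 0.868, -0.0]
contact_force: [-0.5, -0.5, -6.5]
width: 0.0286
```

```bash
python3 -c "
from h import *
avg(8)"
```

```text
t 16.625 pos [0.4919 0.0171 0.2863] F [-0.557  -0.0134 -6.305 ] sd [0.     0.5024 0.4393 0.5036] M [-0.0068  0.0798 -0.0073] sdM [0.0322 0.0258 0.0191]
```

Request:
apply_moves:
  commands: [0,0,0.03,0,0,0,0.01,0,0.04,0,0,0,0,0,0,0,0,0,0,0,0,0,0,0]

```text
clock: 17.2
position: [0.4918, 0.0169, 0.2841]
ee_rot: [0.0, -0.496, 0.868, -0.0]
contact_force: [0.3, -0.1, -7.0]
width: 0.0289
```

```bash
python3 -c "
from h import *
avg(8)"
```

```text
t 17.425 pos [0.4918 0.0169 0.2842] F [-0.2218 -0.2162 -5.8646] sd [0.     0.539  0.4784 0.4152] M [-0.0028  0.0723  0.0059] sdM [0.0294 0.0294 0.027 ]
```

Side forces are now negligible. I'll take a look before loading the arm.

```bash
python3 - <<'E'
from ov import *
r=manip.get_image("scene")["frame"][:,:,::-1].copy(); cv2.imwrite("pics/m4_scene.png",r)
o=crop(r,305,195,60,55,13)
cv2.imwrite("pics/o4.png",o[:600,:790])
# where lip-near-edge/collar lines would be, seated vs 3 mm up, along central column
a=np.linspace(0,2*np.pi,181)
for nm,rad,z in(("lip in top",.0223,.005),("lip out top",.026,.005),("collar top seated",.021,.007),("collar edge low seated",.021,.003),("collar top +3",.021,.010),("collar low +3",.021,.006)):
    P=np.c_[.4915+rad*np.cos(a),.0172+rad*np.sin(a),np.full(181,.2355+z)]
    u=((proj("scene",P)+.5-[305,195])*13-.5); print(nm,"lowest y",u[:,1].max(),"x",u[:,0].min(),u[:,0].max())
E
```

```text
lip in top lowest y 518.871414211306 x 262.6263600781146 572.0422872082519
lip out top lowest y 536.5534795188634 x 236.96578355733146 597.7367085435467
collar top seated lowest y 502.2726712830443 x 271.7582127025727 563.5361775701001
collar edge low seated lowest y 523.0614645360707 x 271.5270843229391 562.4970877387511
collar top +3 lowest y 486.60404072665096 x 271.9324022666026 564.3192890086881
collar low +3 lowest y 507.4808437007762 x 271.70031047314626 563.2758646066363
```

View pics/o4.png

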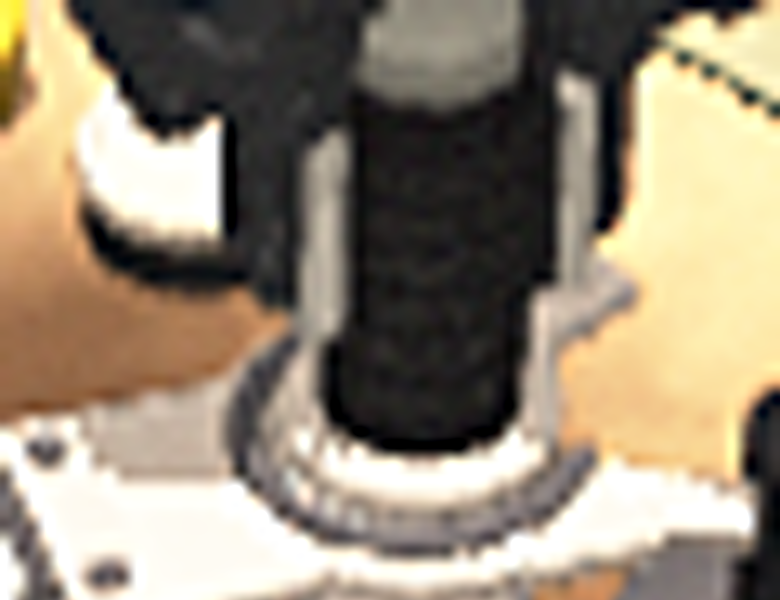

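The collar sits inside the lip, with its top rim near row 500 as predicted for seated (487 if it were 3 mm up). Now I'll ease it down along the arm's arc, about 1 mm per row.

Request:
apply_moves:
  commands: [0.006,0,0.02,0,0,0,0.006,0,0.033,0,0,0,0.006,0,0.033,0,0,0,0.006,0,0.033,0,0,0,0.006,0,0.033,0,0,0,0.006,0,0.033,0,0,0,0.005,0,0.033,0,0,0,0.005,0,0.033,0,0,0,0.005,0,0.033,0,0,0,0.005,0,0.033,0,0,0,0.005,0,0.033,0,0,0,0.005,0,0.033,0,0,0,0.005,0,0.033,0,0,0,0.004,0,0.033,0,0,0,0.004,0,0.02,0,0,0,0,0,0.01,0,0,0,0,0,0,0,0,0,0,0,0,0,0,0]

```text
clock: 19.45
position: [0.4907, 0.0149, 0.2699]
ee_rot: [0.0, -0.496, 0.868, -0.0]
contact_force: [0.6, 0.6, -5.4]
width: 0.0289
```

```bash
python3 -c "
from h import *
avg(8)"
```

```text
t 19.675 pos [0.4906 0.0149 0.2699] F [ 0.5744  1.3958 -4.9604] sd [0.     0.5699 0.5203 0.5478] M [ 0.314  -0.1218  0.0057] sdM [0.0177 0.037  0.0343]
```

Request:
apply_moves:
  commands: [-0.015,0,0,0,0,0,-0.015,0,0,0,0,0,0,0,0,0,0,0,0,0,0,0,0,0]

```text
clock: 20.25
position: [0.4907, 0.0151, 0.2697]
ee_rot: [-0.001, -0.496, 0.868, -0.0]
contact_force: [-1.0, -0.3, -5.3]
width: 0.0288
```

```bash
python3 -c "
from h import *
avg(6)"
```

```text
t 20.425 pos [0.4909 0.0154 0.2698] F [-0.4985 -1.5134 -4.6992] sd [0.     0.2404 0.5532 0.7107] M [-0.2132  0.1389  0.0018] sdM [0.0467 0.037  0.031 ]
```

Request:
apply_moves:
  commands: [0.012,0,0.02,0,0,0,0.004,0,0.033,0,0,0,0.004,0,0.033,0,0,0,0.004,0,0.033,0,0,0,0.004,0,0.033,0,0,0,0.003,0,0.033,0,0,0,0.003,0,0.033,0,0,0,0.003,0,0.033,0,0,0,0.003,0,0.033,0,0,0,0.003,0,0.033,0,0,0,0.003,0,0.033,0,0,0,0.002,0,0.033,0,0,0,0.002,0,0.033,0,0,0,0.002,0,0.033,0,0,0,0.002,0,0.02,0,0,0,0,0,0.01,0,0,0,0,0,0,0,0,0,0,0,0,0,0,0]

```text
clock: 22.35
position: [0.4903, 0.0144, 0.2555]
ee_rot: [0.0, -0.496, 0.868, 0.0]
contact_force: [-0.7, 1.8, -3.6]
width: 0.029
```

```bash
python3 -c "
from h import *
avg(8)"
```

```text
t 22.575 pos [0.4903 0.0144 0.2555] F [ 0.2324  1.4746 -3.3834] sd [0.     0.3985 0.4348 0.3805] M [ 0.3063 -0.1201  0.0078] sdM [0.0414 0.0114 0.021 ]
```

Request:
apply_moves:
  commands: [-0.01,0,0.02,0,0,0,0,0,0.033,0,0,0,0,0,0.033,0,0,0,0.002,0,0.033,0,0,0,0.002,0,0.033,0,0,0,0.002,0,0.033,0,0,0,0.002,0,0.033,0,0,0,0,0,0.033,0,0,0,0,0,0.033,0,0,0,0,0,0.033,0,0,0,0,0,0.033,0,0,0,0,0,0.033,0,0,0,0,0,0.033,0,0,0,0,0,0.033,0,0,0,0,0,0.02,0,0,0,0,0,0.01,0,0,0,0,0,0,0,0,0,0,0,0,0,0,0]

```text
clock: 24.55
position: [0.4902, 0.0142, 0.2411]
ee_rot: [-0.0, -0.496, 0.868, -0.0]
contact_force: [-1.1, -0.9, -2.2]
width: 0.0288
```

```bash
python3 -c "
from h import *
avg(8)"
```

```text
t 24.775 pos [0.4902 0.0142 0.2411] F [-0.7603 -1.2928 -2.2158] sd [0.     0.5488 0.3515 0.4343] M [-0.201   0.1087 -0.0028] sdM [0.0243 0.0217 0.029 ]
```

Request:
apply_moves:
  commands: [0.01,0,0.02,0,0,0,0,0,0.033,0,0,0,0,0,0.033,0,0,0,0,0,0.033,0,0,0,0,0,0.033,0,0,0,0,0,0.033,0,0,0,-0.001,0,0.033,0,0,0,-0.001,0,0.033,0,0,0,-0.002,0,0.033,0,0,0,-0.002,0,0.033,0,0,0,-0.002,0,0.033,0,0,0,-0.002,0,0.033,0,0,0,-0.002,0,0.033,0,0,0,-0.003,0,0.033,0,0,0,-0.003,0,0.02,0,0,0,0,0,0.01,0,0,0,0,0,0,0,0,0,0,0,0,0,0,0]

```text
clock: 26.75
position: [0.4905, 0.0146, 0.2268]
ee_rot: [0.0, -0.496, 0.868, -0.0]
contact_force: [-0.3, 2.2, -1.5]
width: 0.0286
```

```bash
python3 -c "
from h import *
avg(10)"
```

```text
t 27.025 pos [0.4905 0.0146 0.2268] F [ 0.5879  2.0324 -0.6102] sd [0.     0.4065 0.4828 0.5981] M [ 0.484  -0.182   0.0021] sdM [0.0416 0.0385 0.028 ]
```

Request:
apply_moves:
  commands: [-0.012,0,0.02,0,0,0,-0.004,0,0.033,0,0,0,-0.004,0,0.033,0,0,0,-0.004,0,0.03,0,0,0,0,0,0.02,0,0,0,0,0,0,0,0,0,0,0,0,0,0,0]

```text
clock: 27.95
position: [0.4907, 0.015, 0.2226]
ee_rot: [-0.0, -0.496, 0.868, -0.0]
contact_force: [0.4, 0.5, -0.3]
width: 0.0287
```

```bash
python3 -c "
from h import *
avg(14)"
```

```text
t 28.325 pos [0.4907 0.015  0.2226] F [-0.0638  0.1784 -0.7249] sd [0.     0.5207 0.4073 0.5749] M [ 0.144  -0.0765 -0.001 ] sdM [0.0475 0.0315 0.0347]
```

Request:
apply_moves:
  commands: [-0.006,0,0.02,0,0,0,-0.005,0,0.033,0,0,0,-0.004,0,0.033,0,0,0,-0.004,0,0.033,0,0,0,-0.004,0,0.033,0,0,0,-0.003,0,0.033,0,0,0,0,0,0.015,0,0,0,0,0,0,0,0,0,0,0,0,0,0,0]

```text
clock: 29.55
position: [0.491, 0.0157, 0.2166]
ee_rot: [-0.0, -0.496, 0.868, -0.0]
contact_force: [-0.7, -3.0, -0.2]
width: 0.0286
```

```bash
python3 -c "
from h import *
avg(20)"
```

```text
t 30.075 pos [0.491  0.0157 0.2166] F [-1.0299 -2.3805 -0.1558] sd [0.     0.3457 0.6221 0.5251] M [-0.4097  0.1852 -0.003 ] sdM [0.0744 0.0417 0.0342]
```

Request:
apply_moves:
  commands: [0.006,0,0.02,0,0,0,0.006,0,0.02,0,0,0,0,0,0,0,0,0,0,0,0,0,0,0,0,0,0,0,0,0]

```text
clock: 31.05
position: [0.4911, 0.0157, 0.2155]
ee_rot: [0.0, -0.496, 0.868, 0.0]
contact_force: [0.6, -0.8, 0.1]
width: 0.0288
```

```bash
python3 -c "
from h import *
avg(16)"
```

```text
t 31.475 pos [0.4911 0.0157 0.2155] F [-0.5128 -0.637  -0.2116] sd [0.     0.5918 0.6752 0.4311] M [-0.0149  0.0321 -0.0016] sdM [0.083  0.0449 0.0242]
```

Request:
apply_moves:
  commands: [-0.002,0,0.025,0,0,0,-0.002,0,0.025,0,0,0,0,0,0,0,0,0,0,0,0,0,0,0,0,0,0,0,0,0]

```text
clock: 32.35
position: [0.4912, 0.0158, 0.214]
ee_rot: [0.0, -0.496, 0.868, 0.0]
contact_force: [0.2, 1.5, -0.7]
width: 0.0285
```

```bash
python3 -c "
from h import *
avg(16)"
```

```text
t 32.775 pos [0.4912 0.0158 0.214 ] F [0.7318 2.2188 0.3737] sd [0.     0.6107 0.7004 0.3754] M [ 0.4997 -0.2174  0.0064] sdM [0.0755 0.043  0.0288]
```

The vertical load passes through zero near TCP z = 0.215. The leftover force is mostly sideways stiction. I'll undo most of the last step so the load is balanced with no side force.

Request:
apply_moves:
  commands: [0.002,0,-0.02,0,0,0,0.001,0,-0.02,0,0,0,0,0,0,0,0,0,0,0,0,0,0,0,0,0,0,0,0,0]

```text
clock: 33.65
position: [0.4911, 0.0156, 0.2151]
ee_rot: [0.0, -0.496, 0.868, -0.0]
contact_force: [0.9, 3.5, 0.1]
width: 0.0286
```

```bash
python3 -c "
from h import *
avg(14)"
```

```text
t 34.025 pos [0.4911 0.0156 0.2151] F [1.3876 3.5481 0.6071] sd [0.     0.373  0.5407 0.4357] M [ 0.7704 -0.3755  0.0089] sdM [0.0531 0.0335 0.0331]
```

Request:
apply_moves:
  commands: [-0.007,0,0,0,0,0,-0.006,0,0,0,0,0,0,0,0,0,0,0,0,0,0,0,0,0,0,0,0,0,0,0]

```text
clock: 34.85
position: [0.491, 0.0157, 0.2151]
ee_rot: [-0.0, -0.496, 0.868, -0.0]
contact_force: [1.6, 2.7, -0.3]
width: 0.0289
```

```bash
python3 -c "
from h import *
avg(14)"
```

```text
t 35.225 pos [0.4911 0.0157 0.2151] F [1.2858 1.8004 0.4212] sd [0.     0.3877 0.5076 0.3157] M [ 0.4486 -0.2837 -0.0105] sdM [0.0688 0.0319 0.0266]
```

Request:
apply_moves:
  commands: [-0.008,0,-0.015,0,0,0,-0.008,0,-0.01,0,0,0,0,0,0,0,0,0,0,0,0,0,0,0,0,0,0,0,0,0]

```text
clock: 36.05
position: [0.4911, 0.0158, 0.2157]
ee_rot: [-0.001, -0.496, 0.868, -0.0]
contact_force: [-0.2, -1.0, -0.2]
width: 0.0291
```

```bash
python3 -c "
from h import *
avg(12)"
```

```text
Traceback (most recent call last):
  File "h.py", line 37, in avg
    manip.get_image("scene"); s=manip.get_state(); L.append(np.r_[s["clock"],s["position"],s["contact_force"],s["moment"]])
    ~~~~~~~~~~~~~~~^^^^^^^^^
ValueError: 200 camera calls are used up
```

Request:
apply_moves:
  commands: [0,0,0,0,0,0]

```text
clock: 36.2
position: [0.4911, 0.0158, 0.2157]
ee_rot: [-0.001, -0.496, 0.868, -0.0]
contact_force: [-0.2, -2.3, -0.9]
width: 0.0286
```

Request:
apply_moves:
  commands: [0,0,0,0,0,0]

```text
clock: 36.3
position: [0.4911, 0.0158, 0.2157]
ee_rot: [-0.001, -0.496, 0.868, -0.0]
contact_force: [-1.1, -2.6, 0.2]
width: 0.0287
```

Request:
apply_moves:
  commands: [0,0,0,0,0,0]

```text
clock: 36.4
position: [0.4911, 0.0159, 0.2157]
ee_rot: [-0.001, -0.496, 0.868, -0.0]
contact_force: [0.3, -3.1, -0.5]
width: 0.029
```

Request:
apply_moves:
  commands: [0,0,0,0,0,0]

```text
clock: 36.5
position: [0.4911, 0.0159, 0.2157]
ee_rot: [-0.001, -0.496, 0.868, -0.0]
contact_force: [0.0, -2.8, -0.9]
width: 0.0286
```

Request:
apply_moves:
  commands: [0,0,0,0,0,0]

```text
clock: 36.6
position: [0.4911, 0.0159, 0.2158]
ee_rot: [-0.001, -0.496, 0.868, -0.0]
contact_force: [-1.5, -3.7, -1.3]
width: 0.0287
```

Request:
apply_moves:
  commands: [0,0,0,0,0,0]

```text
clock: 36.7
position: [0.4911, 0.0159, 0.2158]
ee_rot: [-0.0, -0.496, 0.868, -0.0]
contact_force: [-1.9, -3.8, 0.6]
width: 0.0285
```

```bash
python3 -c "
from h import *
s=manip.get_state(); print(s['clock'],s['contact_force'],s['moment'])"
```

```text
36.7 [-1.9395 -3.8028  0.5582] [-0.6619  0.2579  0.0055]
```

Request:
apply_moves:
  commands: [0.004,0,0.005,0,0,0,0.004,0,0.005,0,0,0,0,0,0,0,0,0,0,0,0,0,0,0,0,0,0,0,0,0,0,0,0,0,0,0,0,0,0,0,0,0,0,0,0,0,0,0]

```text
clock: 37.5
position: [0.4912, 0.016, 0.2155]
ee_rot: [-0.0, -0.496, 0.868, -0.0]
contact_force: [-0.9, -5.2, -0.7]
width: 0.0288
```

Request:
apply_moves:
  commands: [0,0,0,0,0,0]

```text
clock: 37.6
position: [0.4913, 0.0162, 0.2156]
ee_rot: [0.0, -0.496, 0.868, 0.0]
contact_force: [-2.5, -2.9, -0.6]
width: 0.0287
```

Request:
apply_moves:
  commands: [0,0,0,0,0,0]

```text
clock: 37.7
position: [0.4913, 0.0162, 0.2156]
ee_rot: [0.0, -0.496, 0.868, 0.0]
contact_force: [-1.8, -4.1, -0.8]
width: 0.0286
```

Request:
apply_moves:
  commands: [0,0,0,0,0,0]

```text
clock: 37.8
position: [0.4913, 0.0162, 0.2156]
ee_rot: [0.0, -0.496, 0.868, 0.0]
contact_force: [-2.8, -2.8, 0.2]
width: 0.0287
```

Request:
apply_moves:
  commands: [0,0,0,0,0,0]

```text
clock: 37.9
position: [0.4912, 0.0162, 0.2156]
ee_rot: [-0.0, -0.496, 0.868, 0.0]
contact_force: [-2.0, -2.9, 0.2]
width: 0.0286
```

```bash
python3 -c "
from h import *
s=manip.get_state(); print(s['clock'],s['contact_force'],s['moment'])"
```

```text
37.9 [-1.9981 -2.8908  0.1784] [-0.5555  0.2769  0.0311]
```

Request:
apply_moves:
  commands: [0.008,0,0,0,0,0,0.008,0,0,0,0,0,0,0,0,0,0,0,0,0,0,0,0,0,0,0,0,0,0,0,0,0,0,0,0,0,0,0,0,0,0,0,0,0,0,0,0,0]

```text
clock: 38.7
position: [0.4912, 0.016, 0.2157]
ee_rot: [0.0, -0.496, 0.868, 0.0]
contact_force: [-0.9, -0.2, -0.2]
width: 0.0285
```

```bash
python3 -c "
from h import *
s=manip.get_state(); print(s['clock'],s['position'],s['contact_force'],s['moment'])"
```

```text
38.7 [0.4912 0.016  0.2157] [-0.8824 -0.1866 -0.2004] [0.0785 0.065  0.0689]
```

Request:
apply_moves:
  commands: [0,0,0,0,0,0,0,0,0,0,0,0,0,0,0,0,0,0]

```text
clock: 39.0
position: [0.4912, 0.016, 0.2156]
ee_rot: [0.0, -0.496, 0.868, 0.0]
contact_force: [-0.6, 0.8, 0.9]
width: 0.0287
```

```bash
python3 -c "
from h import *
s=manip.get_state(); print(s['clock'],s['position'],s['contact_force'],s['moment'])"
```

```text
39.0 [0.4912 0.016  0.2156] [-0.6263  0.8456  0.9209] [ 0.241   0.0135 -0.0365]
```

Side and vertical forces are near zero and the arm is settled. I'll soften the grip, then open gently.

Request:
apply_moves:
  commands: [0,0,0,0,0,0,0,0,0,0,0,0]
  newtons: 20

```text
clock: 39.2
position: [0.4912, 0.016, 0.2156]
ee_rot: [0.0, -0.496, 0.868, 0.0]
contact_force: [-0.3, 1.2, 0.2]
width: 0.0287
```

Request:
apply_moves:
  commands: [0,0,0,0,0,0,0,0,0,0,0,0,0,0,0,0,0,0,0,0,0,0,0,0,0,0,0,0,0,0]
  jaw: -0.22

```text
clock: 39.7
position: [0.491, 0.0156, 0.2155]
ee_rot: [-0.0, -0.496, 0.868, -0.0]
contact_force: [1.0, 0.4, -0.4]
width: 0.0335
```

Request:
apply_moves:
  commands: [0,0,0,0,0,0,0,0,0,0,0,0,0,0,0,0,0,0,0,0,0,0,0,0,0,0,0,0,0,0,0,0,0,0,0,0,0,0,0,0,0,0]
  jaw: 0.4

```text
clock: 40.4
position: [0.491, 0.0156, 0.2156]
ee_rot: [-0.0, -0.496, 0.868, -0.0]
contact_force: [0.7, 0.1, -0.4]
width: 0.0603
```

```bash
python3 -c "
from h import *
s=manip.get_state(); print(s['clock'],s['position'],s['contact_force'],s['moment'],s['width'])"
```

```text
40.4 [0.491  0.0156 0.2156] [ 0.7062  0.0694 -0.3699] [ 0.0224 -0.0378 -0.0125] 0.0602599003389105
```

Request:
apply_moves:
  commands: [0,0,-0.1,0,0,0,0,0,-0.2,0,0,0,0,0,-0.3,0,0,0,0,0,-0.4,0,0,0,0,0,-0.5,0,0,0,0,0,-0.6,0,0,0,0,0,-0.6,0,0,0,0,0,-0.6,0,0,0,0,0,-0.6,0,0,0,0,0,-0.5,0,0,0,0,0,-0.3,0,0,0,0,0,0,0,0,0,0,0,0,0,0,0,0,0,0,0,0,0,0,0,0,0,0,0,0,0,0,0,0,0,0,0,0,0,0,0,0,0,0,0,0,0,0,0]

```text
invalid input at $.commands: expected a multiple of 6 numbers
```

```bash
ls pics; python3 -c "
from h import *
s=manip.get_state(); print(s['clock'],s['position'],s['contact_force'],s['width'])
try: manip.get_image('scene'); print('img ok')
except Exception as e: print(e)"
```

```text
c1.png
c2.png
c3.png
g1.png
g1_scene.png
g1_top.png
m1.png
m1_scene.png
m1_top.png
m2_scene.png
m2_top.png
m3_scene.png
m3_top.png
m4_scene.png
o1.png
o2.png
o3.png
o4.png
scene0.png
top0.png
40.4 [0.491  0.0156 0.2156] [ 0.7062  0.0694 -0.3699] 0.0602599003389105
200 camera calls are used up
```

Request:
apply_moves:
  commands: [0,0,-0.1,0,0,0,0,0,-0.2,0,0,0,0,0,-0.3,0,0,0,0,0,-0.4,0,0,0,0,0,-0.5,0,0,0,0,0,-0.6,0,0,0,0,0,-0.6,0,0,0,0,0,-0.6,0,0,0,0,0,-0.6,0,0,0,0,0,-0.5,0,0,0,0,0,-0.3,0,0,0,0,0,0,0,0,0]

```text
clock: 41.6
position: [0.4916, 0.0156, 0.3585]
ee_rot: [0.001, -0.496, 0.868, -0.001]
contact_force: [1.2, 0.2, -0.2]
width: 0.0598
```

Request:
apply_moves:
  commands: [0,0,0,0,0,0,0,0,0,0,0,0,0,0,0,0,0,0,0,0,0,0,0,0,0,0,0,0,0,0,0,0,0,0,0,0,0,0,0,0,0,0,0,0,0,0,0,0,0,0,0,0,0,0,0,0,0,0,0,0,0,0,0,0,0,0,0,0,0,0,0,0]

```text
clock: 42.8
position: [0.491, 0.0157, 0.3566]
ee_rot: [-0.0, -0.496, 0.868, -0.0]
contact_force: [0.3, 1.1, 0.4]
width: 0.0597
```

```bash
python3 -c "
from h import *
s=manip.get_state(); print(s['clock'],s['position'],s['contact_force'],s['moment'],s['width'])
print(manip.sign_off())"
```

```text
42.8 [0.491  0.0157 0.3566] [0.251  1.1392 0.4349] [-0.0349  0.0562  0.0525] 0.059671993950044355
the job is handed in; nothing more can be done
None
```

I took the driver out of its stand, passed its neck into the fork, seated the collar inside the lip, eased the arm down about 70 mm and let go. I then backed straight up and handed the job in at 42.8 s. I have no picture of the final state, because my force averaging had used up all 200 camera calls before the release.

**Last picture (just after first contact):** it showed the collar inside the lip at about the height expected for seated. After that I went by force readings and TCP position only.

**Force checks:**
- **Weight:** the driver pulled about 7.1 N while carried.
- **Before release:** the vertical force was zero within the sensor noise (last two averages within 0.6 N, single readings from -0.2 to 0.9 N). The side force was about 1 N.
- **On opening:** the TCP shifted 0.4 mm sideways, the vertical reading stayed within 0.4 N, and nothing touched the gripper on the way up.

**What disagreed:**
- **First contact:** it came about 3 mm early, with a side push. I lifted off and re-centred twice before the side forces faded.
- **Lowering and balancing:** side forces swung up to about 5 N, which I read as stiction. I nudged the position to reduce them.
- **Balance height:** my estimates spread over about 5 mm, so a small settling of the arm of a few millimetres at release is possible.

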